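# Return the plug gauge to its hole in the graded stand

## Task

The bore check is finished: draw the plug gauge out of the flange clamped on the bench and put it away upright in the one hole of the graded stand that fits its shank. Feel for the hole gently, then press the gauge down until its collar sits flat on the hole plate, never leaning hard on the plate, and let go. Leave the other two gauges in the stand and the other things on the bench where they are.

Things in the scene. Friction and masses are not known exactly. Their poses are not given: they have to be found in the camera images.
- gauge_mid (a point): Centre (41 mm above the foot) of the loose steel plug gauge, 82 mm long, about 0.15 kg, standing upright, z up. From the foot: round shank 18 mm diameter, 32 mm long, 1 mm foot chamfer; round collar 26 mm diameter, 6 mm thick; dark square grip 18 x 18 mm, 44 mm long (38 to 82 mm above the foot), its flats facing this point's x and y. Take it by the flats of the grip.
- gauge_foot (a point): Centre of the foot (lower end face) of the same gauge, 41 mm below gauge_mid. The task is to bring it 32 mm below the top of the hole plate, in the matching hole.
- bore (a point): Centre of the mouth of the bore in the clamped aluminium flange, a fixed block 66 x 66 mm and 28 mm high, with two small clamp feet, 100 mm over all. The bore is 22 mm wide and 22 mm deep; at the start the gauge stands loosely in it on its floor, collar 10 mm clear of the block's top.
- stand: Fixed black frame of the gauge stand, 90 (x) by 262 mm (y), rims 32 mm high; origin under its centre, y along the row. In it an aluminium hole plate, 60 by 206 mm, flat top 52 mm above the bench, stays clamped 4 to 11 mm off centre along the row (y), to either end, true across it: all holes lie that much off their points; feel for them. The gauge may load the plate with at most 45 N, even for a moment.
- hole_1 (a point): Nominal mouth of the 12 mm hole (smallest), at stand y = -76 mm, at the level of the plate's top. Occupied by a smaller gauge, whose top is 50 mm above the plate; leave it. True hole 4 to 11 mm off along the row.
- hole_2 (a point): Nominal mouth of the 15 mm hole, at stand y = -38 mm; empty. Round, 1 mm wider than its name, 1 mm chamfer, on the row but 4 to 11 mm off this point along it, either way.
- hole_3 (a point): Nominal mouth of the 18 mm hole, in the middle of the row; empty. Round, 1 mm wider than its name, 1 mm chamfer, on the row but 4 to 11 mm off this point along it, either way.
- hole_4 (a point): Nominal mouth of the 21 mm hole, at stand y = +38 mm; empty. Round, 1 mm wider than its name, 1 mm chamfer, on the row but 4 to 11 mm off this point along it, either way.
- hole_5 (a point): Nominal mouth of the 24 mm hole (largest), at stand y = +76 mm. Occupied by a larger gauge with a 32 mm collar, whose top is 50 mm above the plate; leave it. True hole 4 to 11 mm off along the row.
- pad_3 (a joint): How far (m) the braked rubber pad in the 18 mm hole has been pushed down. At 0 its top is 18 mm below the plate's top; it starts between 0 and 0.004. It carries the gauge's weight without moving, slides down under a steady push of about 7 N and stays where it is left; it reads about 0.014 when the gauge's collar lies on the plate. It cannot go beyond 0.0165.
There are look-alikes about, which are no part of the job. Leave any yellow look-alike of the part that bears bore alone. What is shaped like the part that bears gauge_mid but purple is not meant.

How it is judged:
By the outcome, as a careful person would: the job done as asked, in the order asked, and still so for the second after the job is handed in, with the robot touching nothing.
It also fails if it takes over 61 s, if anything falls off the work surface, if the arm or the gripper's body presses on something with over 40 N, if the wrist force passes 120 N, or if a joint passes its speed limit or range.

## Robot

A 6-joint arm with a two-finger parallel gripper is mounted at the origin on the work surface. World frame = base frame: x ahead of the robot, y to its left, z up, the work surface at z = 0. Lengths are in m, angles in rad, forces in N, time in s.
With the tool pointing down it reaches from about 0.325 to 0.875 m from the base axis. Payload 4.4 kg.
Tool frame: the origin (TCP) lies midway between the tips of the shut fingers; the grasp point (between the pads) lies 19 mm behind it (env.grasp_offset is the distance from the TCP to the grasp point, in m); z points along the fingers, y is the direction in which the jaws open and shut (so a half turn about z gives the same grasp; the last joint's range is limited). The gripper opens to 85 mm and grips with 20 to 120 N. Pads are 22 mm wide; open, the fingers measure 114 mm over their backs; the gripper's body (76 mm by 85 mm) begins 54 mm behind the grasp point. The pads swing forward as they close: fully open they stand 13 mm farther back than shut.
Start: joints at [0.965, 0.207, 1.542, -0, 1.393, -0.15], TCP at [0.253, 0.516, 0.231] pointing down, gripper open.
Joint ranges: [-2.73, 2.73], [-0.86, 2.22], [0.23, 2.46], [-1.11, 4.25], [0.08, 2.63], [-2.82, 2.82]. Speed limits (rad/s): [2.79, 2.79, 3.14, 3.14, 3.14, 3.14].

## Interface

Orientations are given as a unit quaternion [x, y, z, w].
In Python, from rig import env gives the robot as it stands. The module is installed in compiled form; this text tells all that it offers. Calls block until the motion is done:
- env.move_ptp(position, orientation): joint-space move of the TCP to a pose.
- env.move_linear(position, rotation=None, vel=0.15, threshold=None): straight line of the TCP; rotation=None keeps the orientation; vel is the mean speed in m/s. With threshold (N) it stops when the force on the tool has changed by that much, and returns True; else False.
- env.set_joints(angles): joint-space move.
- env.set_gripper(opening, force=None): opening from 0.0 (shut) to 1.0 (fully open); force is the grip in N (None keeps the last); returns when the fingers have stopped.
- env.wait(seconds).
- env.solve_ik(position, orientation): joint angles nearest the present ones, or None.
- env.camera(name): name is "scene" or "side" or "wrist"; returns the picture (400x640x3 uint8, red, green, blue); there is no depth.
- env.calibration(name): a dict with "fx", "fy", "cx", "cy" (pixels), "camera_from_world" (4x4, takes a point from world to camera coordinates); the wrist camera has in their place "T_tool_cam" (4x4, takes a point from camera to tool coordinates, whose origin is the TCP and whose axes are the flange's). Camera axes: x right, y down, z forward; pixel columns grow to the right and rows downward; lengths in m; the calibration is good to about 2 mm. The wrist camera is an equidistant fisheye: a pixel r from the principal point sees the ray r / f radians off the axis. A picture is of the moment at which its call begins: read the wrist's pose just before it. calibration takes no time and is no camera call.
A pose or a line that the arm cannot do raises env.PlanningError and nothing moves.
- env.hand_in(): hands the job in, once; it reports no verdict.
Readings, each from a call of its own:
- env.read_clock(): time.
- env.read_joint_positions(): joint angles.
- env.read_dq(): joint speeds.
- env.read_tau(): joint torques, N m.
- env.read_position(): TCP position.
- env.read_tcp_rot(): TCP orientation.
- env.read_ft_force(): force on the tool from outside, world axes, zero at the start.
- env.read_ft_torque(): the same for the moment, N m.
- env.read_opening(): opening from 0.0 (shut) to 1.0 (fully open).
Only numpy, scipy, OpenCV 4.12 (cv2) and the standard library are available. Lean on these libraries where they do the work, as an engineer would, in place of code of your own. Each camera call takes 0.05 s, during which the arm holds its last target. There are 200 camera calls.

## Working session

There is one attempt and no reset: what is moved stays moved. The work goes in short steps, each a Python script; the robot and the scene stay as the last script left them, time stands still between calls to the robot, and variables do not carry over. Pictures are saved under pics/ and viewed, about 8 in all and at most 12, crops included, and the job is handed in when it is done.

```bash
mkdir -p pics
python3 - <<'E'
from rig import env
import cv2,numpy as np
for n in ("scene","side","wrist"):
    im=env.camera(n); cv2.imwrite(f"pics/{n}0.png",im[:,:,::-1])
    c=env.calibration(n); print(n,{k:np.round(v,4).tolist() for k,v in c.items()})
print(env.read_clock(),env.read_tcp_rot(),env.read_ft_force(),env.grasp_offset)
E
```

```text
scene {'fx': 460.5958, 'fy': 460.5958, 'cx': 319.062, 'cy': 201.5247, 'camera_from_world': [[0.0759, 0.9971, 0.0103, -0.049], [0.568, -0.0347, -0.8223, -0.2527], [-0.8195, 0.0683, -0.569, 1.2986], [0.0, 0.0, 0.0, 1.0]]}
side {'fx': 396.2678, 'fy': 396.2678, 'cx': 317.4576, 'cy': 198.8266, 'camera_from_world': [[0.958, -0.2863, -0.014, -0.503], [-0.1578, -0.4863, -0.8594, 0.1552], [0.2392, 0.8256, -0.511, 0.6064], [0.0, 0.0, 0.0, 1.0]]}
wrist {'fx': 309.7069, 'fy': 309.7069, 'cx': 317.4739, 'cy': 198.138, 'T_tool_cam': [[0.0003, -0.9565, -0.2916, 0.0753], [1.0, 0.0002, 0.0003, -0.0002], [-0.0002, -0.2916, 0.9565, -0.1417], [0.0, 0.0, 0.0, 1.0]]}
0.15 [ 2.25945863e-01  9.74139432e-01 -8.50391837e-04 -3.33153303e-04] [-0.22049317 -0.35815207  0.46847684] 0.0187
```

View pics/scene0.png

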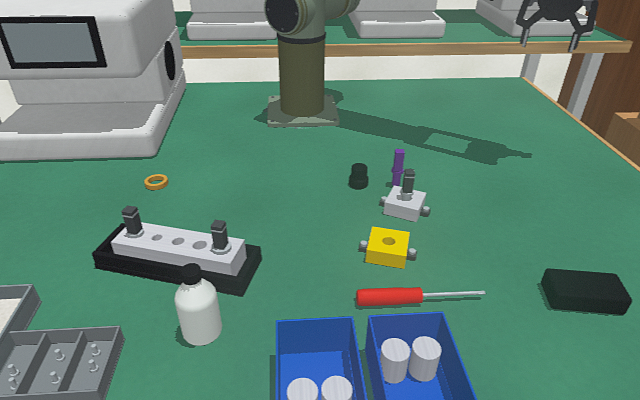

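View pics/side0.png

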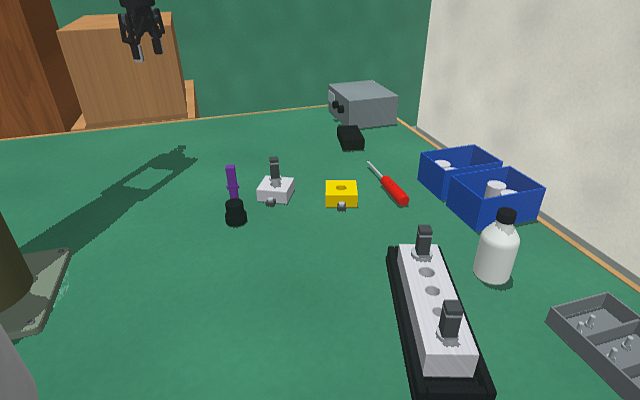

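The scene view shows the steel gauge in the grey flange at (408,180), with the purple look-alike at (398,165) and the yellow flange at (388,245). The stand is at (180,257), with its occupied holes at (132,220) and (220,235). In the side view the gauge is at (274,165) and the stand runs from (424,240) to (451,320). The gauge in the grey flange fits the description, and the purple gauge and yellow flange are excluded. I'll confirm that in an enlarged crop.

```bash
cat > h.py <<'E'
from rig import env
import numpy as np,cv2
def ray(n,u,v):
    c=env.calibration(n);M=np.array(c["camera_from_world"]);R=M[:3,:3]
    d=R.T@np.array([(u-c["cx"])/c["fx"],(v-c["cy"])/c["fy"],1]);return -R.T@M[:3,3],d/np.linalg.norm(d)
def onz(n,u,v,z):
    o,d=ray(n,u,v);return o+d*(z-o[2])/d[2]
def tri(a,b):
    (o,d),(p,e)=ray("scene",*a),ray("side",*b)
    s=np.linalg.lstsq(np.c_[d,-e],p-o,rcond=None)[0];A=o+d*s[0];B=p+e*s[1]
    return (A+B)/2,np.linalg.norm(A-B)
E
python3 - <<'E'
from h import *
s=cv2.imread("pics/scene0.png");d=cv2.imread("pics/side0.png")
f=lambda im,x,y,w,h,k:cv2.resize(im[y:y+h,x:x+w],None,fx=k,fy=k,interpolation=cv2.INTER_CUBIC)
a=np.zeros((600,800,3),np.uint8)
a[:300,:400]=cv2.resize(f(s,85,195,190,105,4),(760,420))[:300,:400]if 0 else f(s,360,140,80,60,5)
a[:300,400:]=f(d,220,145,80,60,5)
b=f(s,90,200,175,95,4) ;c=f(d,380,215,120,190,3)
a[300:,:500]=cv2.resize(f(s,90,200,175,105,1),(500,300),interpolation=cv2.INTER_CUBIC)
a[300:,500:]=cv2.resize(d[215:400,380:500],(195*300//300+105,300))if 0 else cv2.resize(d[220:345,380:505],(300,300),interpolation=cv2.INTER_CUBIC)
cv2.imwrite("pics/crop.png",a)
E
```

```text
(no output)
```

View pics/crop.png

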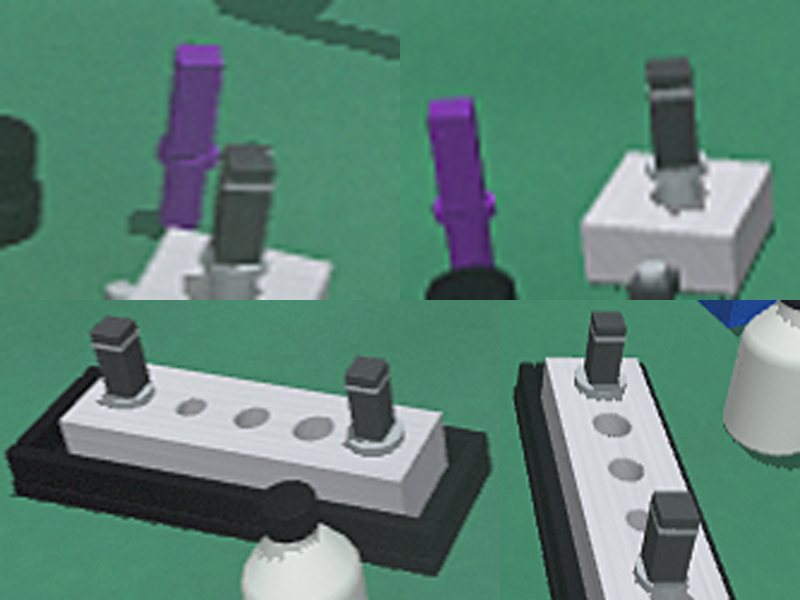

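The crop confirms the target is the dark-gripped steel gauge in the grey flange. Its top face is at about scene (409.4,170.6) and side (273.8,159). The holes grow toward scene right, where the larger collar is, so hole_3 is the middle empty one at about scene (178.2,241.3) and side (432.5,290.4).

Run:
```python
from h import *
np.set_printoptions(precision=4,suppress=True)
print("top",tri((409.4,170.6),(273.8,159)),onz("scene",409.4,170.6,.088),onz("side",273.8,159,.088))
print("h3",tri((178.2,241.3),(432.5,290.4)),onz("scene",178.2,241.3,.052),onz("side",432.5,290.4,.052))
h2,h4=onz("scene",156.9,237.5,.052),onz("scene",199.6,244.8,.052);print("h2,h4",h2,h4,h4-h2,np.linalg.norm(h4-h2))
print("h4",onz("side",426.7,272.1,.052))
v=(h4-h2)[:2];print("row yaw y-axis deg",np.degrees(np.arctan2(v[1],v[0])))
# plate corners in scene crop (top face)
for p in [(62,424),(105,365),(442,411),(405,470)]:
    print("plate corner",onz("scene",90+p[0]/2.857,200+(p[1]-300)/2.857,.052))
# flange top corners in side crop
for p in [(629,152),(772,164),(735,240),(583,226)]:
    print("flange",onz("side",220+(p[0]-400)/5,145+p[1]/5,.028))
```

```text
top (array([0.4843, 0.1805, 0.0881]), np.float64(0.0038369673985516255)) [0.4808 0.1822 0.088 ] [0.4844 0.1765 0.088 ]
h3 (array([ 0.6202, -0.2282,  0.0516]), np.float64(0.0024529796713347704)) [ 0.6196 -0.2273  0.052 ] [ 0.6202 -0.2299  0.052 ]
h2,h4 [ 0.6075 -0.2635  0.052 ] [ 0.6306 -0.1916  0.052 ] [ 0.0231  0.0719 -0.    ] 0.07553234962077898
h4 [ 0.6317 -0.1947  0.052 ]
row yaw y-axis deg 72.20142821979638
plate corner [ 0.6182 -0.3324  0.052 ]
plate corner [ 0.564  -0.3229  0.052 ]
plate corner [ 0.6201 -0.1204  0.052 ]
plate corner [ 0.6693 -0.1375  0.052 ]
flange [0.4715 0.2249 0.028 ]
flange [0.5299 0.1935 0.028 ]
flange [0.4992 0.1324 0.028 ]
flange [0.4409 0.1638 0.028 ]
```

Heights and hole spacing agree with the given sizes: top 0.088, plate 0.0516, spacing 75.5 against 76 mm. Next I move above the gauge for a wrist look.

```bash
cat >> h.py <<'E'
from scipy.spatial.transform import Rotation as Ro
np.set_printoptions(precision=4,suppress=True)
def quat(ydeg):  # tool down, tool y at world angle ydeg
    A=np.radians(ydeg+90)/2; return [np.cos(A),np.sin(A),0,0]
def pose(): return np.array(env.read_position()),Ro.from_quat(env.read_tcp_rot()).as_matrix()
def won(P,u,v,z):
    c=env.calibration("wrist");T=np.array(c["T_tool_cam"]);p,R=P
    x,y=u-c["cx"],v-c["cy"];r=np.hypot(x,y);t=r/c["fx"]
    d=np.array([np.sin(t)*x/max(r,1e-9),np.sin(t)*y/max(r,1e-9),np.cos(t)])
    o=p+R@T[:3,3];d=R@T[:3,:3]@d;return o+d*(z-o[2])/d[2]
def wpic(name):
    P=pose();im=env.camera("wrist")[:,:,::-1].copy();cv2.imwrite(f"pics/{name}.png",im);np.savez(f"pics/{name}.npz",p=P[0],R=P[1]);return P,im
def load(name):
    d=np.load(f"pics/{name}.npz");return d["p"],d["R"]
E
python3 - <<'E'
from h import *
print("purple",tri((399.8,150.4),(230.2,166.4)))
env.move_ptp([.483,.180,.19],quat(62))
P,im=wpic("w1");print(P[0],env.read_joint_positions(),env.read_clock())
E
```

```text
purple (array([0.3943, 0.1832, 0.0829]), np.float64(0.0025752525058186245))
[0.4829 0.1809 0.1902] [ 0.1906  0.119   1.7314  0.0004  1.2909 -0.8932] 1.7167
```

View pics/w1.png

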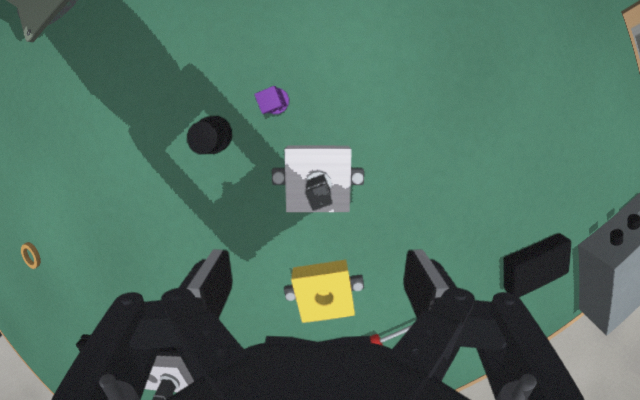

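The wrist view shows the gauge at (318,192) in the flange, whose square spans (285–351, 149–212). The gauge is turned relative to the flange. The purple one is at (271,101) and the yellow flange at (323,292). I need an enlarged crop for the gauge's yaw.

Run:
```python
import cv2
im=cv2.imread("pics/w1.png")[145:220,270:365];cv2.imwrite("pics/w1c.png",cv2.resize(im,None,fx=8,fy=8,interpolation=cv2.INTER_CUBIC))
```

```text
(no output)
```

View pics/w1c.png

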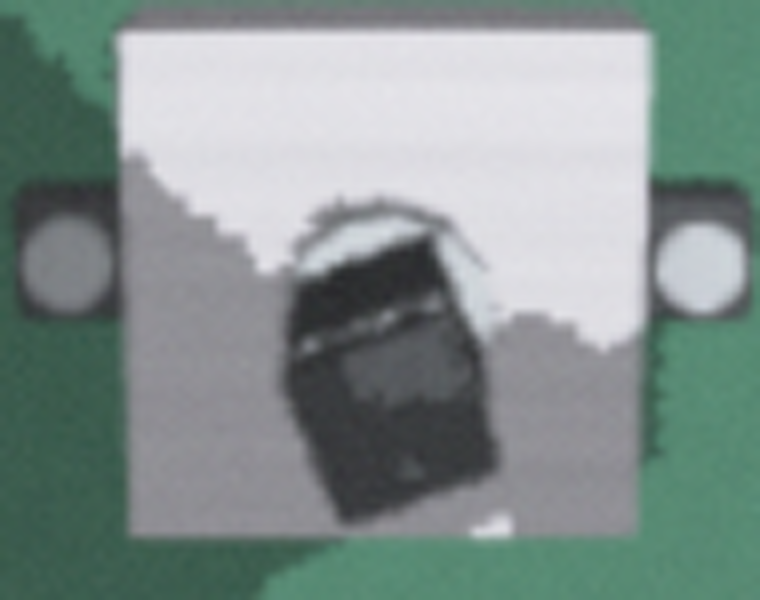

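Run:
```python
from h import *
P=load("w1");g=lambda x,y,z:won(P,270+(x+.5)/8-.5,145+(y+.5)/8-.5,z)
a,b,c=[g(*p,.088) for p in((293,385),(345,523),(497,465))]
ang=lambda v:np.degrees(np.arctan2(v[1],v[0]))
print("edges mm",np.linalg.norm(b-a)*1e3,np.linalg.norm(c-b)*1e3,ang(c-b),ang(b-a),"centre",(a+c)/2)
f=[g(*p,.028) for p in((117,32),(652,32),(638,537),(130,537))]
print("flange",np.mean(f,0),[np.linalg.norm(f[i]-f[i-1]) for i in range(4)],ang(f[1]-f[0]))
```

```text
edges mm 15.849488970810569 16.982388852186375 84.001271425548 -8.545965938292309 centre [0.4823 0.1825 0.088 ]
flange [0.4821 0.1814 0.028 ] [np.float64(0.06608697981358921), np.float64(0.06619966044566744), np.float64(0.06610325948988915), np.float64(0.0663023525239612)] 62.07441232819108
```

Flange sides measure 66.1–66.3 mm and its centre agrees with the gauge centre, so I grasp with the jaws along 82.5°.

Run:
```python
from h import *
env.set_gripper(.65,force=60)
env.move_ptp([.4822,.182,.13],quat(82.5))
print(env.read_ft_force())
print(env.move_linear([.4822,.182,.050],vel=.08,threshold=8),env.read_position(),env.read_ft_force())
env.set_gripper(0,force=70);print("open",env.read_opening(),env.read_ft_force())
p=env.read_position()
print(env.move_linear([p[0],p[1],.10],vel=.06),env.read_ft_force(),env.read_opening())
env.move_linear([p[0],p[1],.20],vel=.15)
print(env.read_position(),env.read_ft_force(),env.read_clock())
wpic("w2")
```

```text
[ 0.0745 -0.4005  0.7906]
False [0.4829 0.1821 0.0506] [-0.0819 -0.2805 -0.2997]
open 0.1986409900668268 [0.4163 0.4121 2.6497]
False [-0.0699 -0.1014 -2.3732] 0.20309194164362346
[0.4818 0.1819 0.1989] [-0.5655 -0.1405 -1.4806] 5.9333
```

View pics/w2.png

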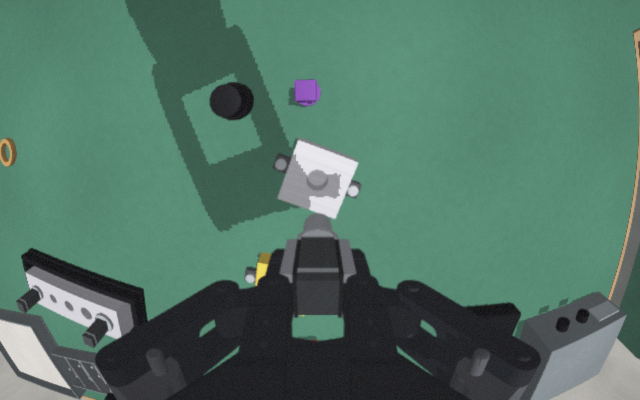

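The gauge is held squarely in the jaws at (318,270) and the bore is empty at (318,180). Next I look at the stand from above, with the TCP set back along the row so the held gauge doesn't hide hole_3.

Run:
```python
from h import *
env.move_ptp([.603,-.286,.20],quat(-16))
env.wait(.3)
P,im=wpic("w3");print(P[0],env.read_joint_positions(),env.read_ft_force(),env.read_clock())
cv2.imwrite("pics/w3c.png",cv2.resize(im[60:260,200:440],None,fx=3,fy=3,interpolation=cv2.INTER_CUBIC))
```

```text
[ 0.6033 -0.2852  0.2002] [-0.5715  0.423   1.3266  0.      1.3918 -0.2932] [ 0.5924  0.3359 -1.9488] 8.0917
```

View pics/w3c.png

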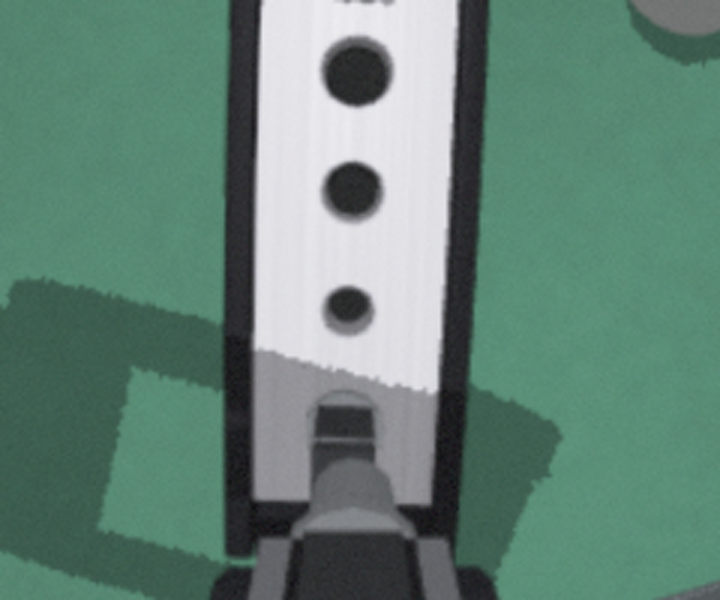

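Crop pixels: hole_4 at (357,72), hole_3 at (352.5,191), hole_2 at (348,310). The foot of the held gauge has its edge at about (351,459).

Run:
```python
from h import *
P=load("w3");g=lambda x,y,z:won(P,200+(x+.5)/3-.5,60+(y+.5)/3-.5,z)
h4,h3,h2=[g(*p,.052) for p in((357,71.5),(352.5,191),(348,310))]
print(h2,h3,h4,np.linalg.norm(h4-h3),np.linalg.norm(h3-h2));v=h4-h2;print("row",np.degrees(np.arctan2(v[1],v[0])))
E1=g(321,191,.052);E2=g(384,191,.052);print("dia",np.linalg.norm(E2-E1))
p,R=P
for z in(.155,.157):
    for q in((351,459),(352,465)): print("foot edge in tool",z,R.T@(g(*q,z)-p))
print("h3 in tool",R.T@(h3-p))
# frame edges across: left 227..,right 485 at row 190 at z .032 ; plate edges at .052
a=g(255,191,.052);b=g(449,191,.052);print("plate width",np.linalg.norm(b-a),R.T@((a+b)/2-p))
a=g(226,191,.032);b=g(481,191,.032);print("frame width",np.linalg.norm(b-a),R.T@((a+b)/2-p))
```

```text
[ 0.6065 -0.2644  0.052 ] [ 0.6182 -0.2285  0.052 ] [ 0.6298 -0.193   0.052 ] 0.037374340198528304 0.037733446801017305
row 71.94120636880604
dia 0.019504728549881986
foot edge in tool 0.155 [ 0.0076 -0.0015  0.0452]
foot edge in tool 0.155 [ 0.0063 -0.0013  0.0452]
foot edge in tool 0.157 [ 0.0083 -0.0015  0.0432]
foot edge in tool 0.157 [ 0.007  -0.0013  0.0432]
h3 in tool [ 0.0587 -0.0012  0.1482]
plate width 0.060249657962648126 [ 0.0589 -0.0014  0.1482]
frame width 0.08487267718488033 [ 0.0581 -0.0009  0.1682]
```

The row is at 72° and hole_3 measures 19.5 mm across. Relative to the held foot, the target TCP is about (.6195, −.2287). Now a guarded, slow feel for the hole.

Run:
```python
from h import *
u=np.array([np.cos(np.radians(72)),np.sin(np.radians(72))])
c=np.array([.6195,-.2287])
env.move_ptp([*c,.15],quat(-18))
env.move_linear([*c,.108],vel=.08)
env.wait(.3);print("free",env.read_position(),env.read_ft_force())
for s in (0,.002,-.002,.004,-.004):
    q=c+s*u
    if s: env.move_linear([*q,env.read_position()[2]+.003],vel=.03); 
    hit=env.move_linear([*q,.084],vel=.015,threshold=4)
    p=np.array(env.read_position());print(s,hit,p,env.read_ft_force(),env.read_ft_torque(),env.read_clock())
    if p[2]<.090: break
```

```text
free [ 0.6199 -0.2288  0.1087] [ 0.028   0.7382 -0.8435]
0 False [ 0.6196 -0.2287  0.0841] [ 0.0184 -0.5781 -0.9533] [-0.0292 -0.0384 -0.0079] 11.225
```

It went straight into the hole with no contact and no side force. Now I press down gently against the pad until the collar meets the plate.

Run:
```python
from h import *
x,y=.6195,-.2287
for zt,th in((.072,14),(.067,14),(.058,14)):
    hit=env.move_linear([x,y,zt],vel=.01,threshold=th)
    print(zt,hit,env.read_position(),env.read_ft_force(),env.read_ft_torque(),env.read_clock())
    if hit: break
wpic("w4")
cv2.imwrite("pics/side4.png",env.camera("side")[215:345,340:520,::-1])
a=cv2.resize(cv2.imread("pics/side4.png"),None,fx=4,fy=4,interpolation=cv2.INTER_CUBIC);cv2.imwrite("pics/side4c.png",a)
```

```text
0.072 False [ 0.6196 -0.2287  0.0733] [-2.3811  1.4978  4.2933] [ 0.2265  0.5187 -0.0141] 12.575
0.067 False [ 0.6195 -0.2287  0.0681] [-2.4995  1.7122  5.1328] [0.2898 0.5671 0.0515] 13.225
0.058 True [ 0.6196 -0.2287  0.0646] [-0.6897  0.7424  4.3855] [0.0325 0.0559 0.0287] 13.825
```

View pics/side4c.png

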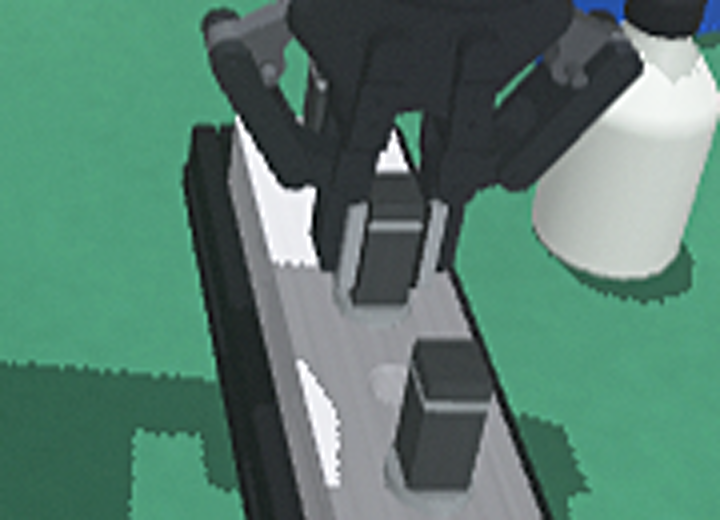

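The side view shows the collar (crop 372,310) on the plate in the middle hole, with hole_2 empty at (388,383). I press once more, gently, to confirm it's a hard stop.

Run:
```python
from h import *
x,y=.6195,-.2287
z0=env.read_position()[2]
hit=env.move_linear([x,y,.059],vel=.006,threshold=14)
print(hit,z0,env.read_position(),env.read_ft_force(),env.read_opening(),env.read_clock())
```

```text
True 0.06461136988993006 [ 0.6196 -0.2287  0.0646] [-0.3101  0.8229  3.4338] 0.20045792525887893 14.375
```

Same height (0.0646) at another 14 N, so it's a hard stop and the collar is seated. Release, retreat and check.

Run:
```python
from h import *
x,y=.6195,-.2287
env.set_gripper(.42);print(env.read_opening(),env.read_ft_force())
env.move_linear([x,y,.10],vel=.05);print(env.read_ft_force())
env.move_linear([x,y,.20],vel=.15)
env.move_ptp([.50,0.02,.28],quat(-18));env.wait(.3);print(env.read_clock(),env.read_ft_force())
s=env.camera("scene")[:,:,::-1];d=env.camera("side")[:,:,::-1]
a=np.zeros((560,800,3),np.uint8)
a[:360,:400]=cv2.resize(s[200:290,90:190+0],(400,360),interpolation=cv2.INTER_CUBIC) if 0 else cv2.resize(s[190:307,90:220+0],(400,360),interpolation=cv2.INTER_CUBIC)
a[:360,400:]=cv2.resize(d[215:341,370:510],(400,360),interpolation=cv2.INTER_CUBIC)
a[360:,:320]=cv2.resize(s,(320,200));a[360:,400:720]=cv2.resize(d,(320,200))
cv2.imwrite("pics/end.png",a)
```

```text
0.41832858513556886 [-0.5368 -0.6579 -0.752 ]
[ 0.1149 -0.1685  0.3501]
17.7833 [0.2824 0.1726 0.4094]
```

View pics/end.png

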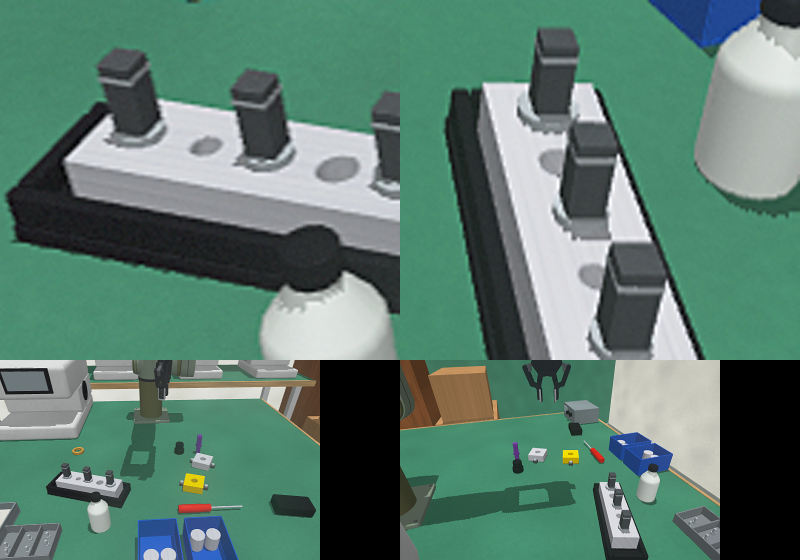

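The gauge stands upright in the middle hole at (262,115), its collar flat on the plate like its neighbours. The other gauges, the bottle and the look-alikes are unmoved, and the robot is clear.

```bash
python3 -c "
from rig import env
print(env.hand_in(),env.read_clock())"
```

```text
the job is handed in; nothing more can be done
the job is handed in; nothing more can be done
```

The plug gauge is out of the flange and standing upright in the 18 mm hole (hole_3), with its collar down on the plate. I released it, moved the arm clear and handed the job in after about 18 s on the robot's clock.

- **Finding the hole:** the foot went into hole_3 on the first guarded descent, with no contact force on the way in.
- **Seating:** the pad gave a steady 4–5 N on the way down. The collar then met a hard stop at TCP height 0.0646 m, and a second push with a 14 N stop threshold did not move it. I never went past that threshold, and all logged forces were far below the 45 N plate limit.
- **Last look:** both cameras show the gauge upright with its collar flat on the plate. The other two gauges, the look-alikes and the bottle look unmoved.
- **Measurements that disagreed:** the two fixed cameras put the gauge's top up to 6 mm apart. The wrist view settled it: the flange measured 66 mm square as stated, with its centre about 1 mm from the gauge's.
- **Not measured:** I did not read pad_3's travel. I judged the seating from the hard stop and the pictures.

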